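Stack the stack-nest parts bin turned end for end

TASK

Pick up the blue parts bin, turn it end for end and stack it on the grey bin that holds the circuit board, so that its white end is over the grey bin's plain end and it sits level on the lugs inside the grey bin's rim, not nested down onto the board. Keep the grey bin about where it stands, leave the orange bin alone, and let go.

Things in the scene. Friction and masses are not known exactly. Their poses are not given: they have to be found in the camera images.
- blue_bin: The bin to move: empty blue parts bin with one white end, about 150 g, loose on the desk. Rim 156 mm long (x) by 62 mm wide (y); 54 mm high. Upright rim skirt from 38 to 54 mm up: grip it there across the 62 mm width. Below it the walls taper in to a 128 x 40 mm base. Origin: centre of the underside; x points to the white end, z up.
- grey_bin: Grey bin of the same shape and size, one white end, loose on the desk, about 350 g, with a small circuit board on its floor. It stays and carries the blue bin. Inside its rim: one white lug mid-way along the white end wall, two grey lugs in the corners of the plain end. Origin: centre of the underside; x points to its white end, z up.
- grey_seat (a point): Middle of the grey bin at lug-top height: 46 mm above its underside, 8 mm below its rim. A bin turned end for end rests here with the centre of its underside; play inside the rim about 9 mm along x, 6 mm along y, 5 degrees. The same way round, recesses under the bin let it pass the lugs and it nests some 30 mm lower. z up.
- orange_bin: Orange bin of the same shape and size, empty, one white end: not part of the job, leave it. It and the blue bin stand nearer the robot than the grey one, either of them on the left. Origin: centre of the underside; x points to its white end.
- blue_white_end (a point): Top of the white tab that juts 12 mm out of the blue bin's rim at its white end: 84 mm from the bin's centre along its x, 54 mm above its underside.

How it is judged:
By the outcome, as a careful person would: the job done as asked, in the order asked, and still so for the second after the job is handed in, with the robot touching nothing.
It also fails if it takes over 32 s, if anything falls off the work surface, if the arm or the gripper's body presses on something with over 40 N, if the wrist force passes 120 N, or if a joint passes its speed limit or range.

ROBOT

A 6-joint arm with a two-finger parallel gripper is mounted at the origin on a cart in front of the work surface, level with it; the furniture and walls round the work are solid. World frame = base frame: x ahead of the robot, y to its left, z up, the work surface at z = 0. Lengths are in m, angles in degrees, forces in N, time in s.
With the tool pointing down it reaches from about 0.275 to 0.725 m from the base axis. Payload 5.6 kg.
Tool frame: the origin (TCP) lies between the finger pads; the fingertips stand 14 mm ahead of it and the grasp point (between the pads) lies 5 mm behind it; z points along the fingers, y is the line along which they close (so a half turn about z gives the same grasp; the last joint's range is limited). The gripper opens to 85 mm and grips with 20 to 120 N. Pads are 22 mm wide; open, the fingers measure 114 mm over their backs; the gripper's body (76 mm by 85 mm) begins 54 mm behind the grasp point. The pads swing forward as they close: fully open they stand 13 mm farther back than shut.
Start: joints at [87.181, 14.616, 6.199, 0, -81.583, -16.306], TCP at [0.18, 0.52, 0.245] pointing down, gripper open.
Joint ranges: [-168.99, 168.99], [-69.2, 112.95], [-62.41, 85.93], [-164.36, 98.24], [-168.68, -3.75], [-174.98, 174.98]. Speed limits (degrees/s): [147.25, 147.25, 180, 180, 180, 180].

INTERFACE

Orientations are given as [roll, pitch, yaw] about the fixed x, y, z axes, in that order (R = Rz(yaw) Ry(pitch) Rx(roll)).
In Python, from rig import arm gives the robot as it stands.
- The arm moves only by the tool send_rows, never from a script. Its argument "deltas" is text: rows parted by semicolons, each of 5 numbers parted by spaces: the shift along the tool's x, y, z normalised to -1 to 1, where 1 is 0.25 m, then the turn about the tool's z normalised to -1 to 1, where 1 is 180 degrees, then the opening, from -1 (shut) to 1 (fully open). In form: tx ty tz spin gripper; .... A call has 1 to 10 rows; each row is the pose to reach, as a shift and turn from the pose commanded when the call began, along the tool's axes at that moment, turning the shorter way round; what a row does not reach only later rows make up. A row lasts 1/8 s, in which the tool goes at most 62.5 mm and 10.7 degrees, less where a joint would pass 70% of its speed; a pose out of reach is approached as far as the arm can. A call with a number of a shift or a turn outside -1 to 1 is refused whole. A call with a gripper value outside its range is refused whole. The fingers move at their own pace and stop on an object; the grip force is fixed at half the most. Time passes only in rows, so rows that repeat a pose let the fingers close. It gives the time, the measured TCP pose, the force, the opening and the grip force at its end, in the units of the state.
- arm.sense(): the state, without advancing time (a new reading comes with each control period).
- arm.get_image(name): name is "scene" or "top"; returns a dict with "color" (420x560x3 uint8, red, green, blue), "z_map" (420x560 float32, m along the optical axis (not along the pixel's ray), 0 where there is no reading), "fx", "fy", "cx", "cy" (pixels), "origin" and "orientation" of the camera in the world. Camera axes: x right, y down, z forward; pixel columns grow to the right and rows downward; lengths in m; the calibration is good to about 2 mm. A picture is of the moment at which its call begins.
- arm.sign_off(): hands the job in; it is judged then, once.
The state is a dict: "t": time; "q": joint angles; "qvel": joint speeds; "tau": joint torques, N m; "position": TCP position; "eef_rot": TCP orientation; "force": force on the tool from outside, world axes, zero at the start; "torque": the same for the moment, N m; "finger_gap": opening from 0.0 (shut) to 1.0 (fully open); "gripper_force": force on a finger pad.
Only numpy, scipy, OpenCV 4.12 (cv2) and the standard library are available. Lean on these libraries where they do the work, as an engineer would, in place of code of your own. Each camera call takes 0.05 s, during which the arm holds its last target. There are 200 camera calls.

## Working session

There is one attempt and no reset: what is moved stays moved. The work goes in short steps, Python scripts to look and compute and a tool call to move; the robot and the scene stay as the last step left them, time stands still between calls to the robot, and variables do not carry over. Pictures are saved under pics/ and viewed, at most 10 in all, crops included, and the job is handed in when it is done.

Besides the shell and the picture viewer there is one more tool, called after ">>>" as name(argument=value, ...) on one line, values as JSON. send_rows: Moves the arm, as the interface text tells. Scaled input: -1 to 1 covers 0.25 m each way for a shift and 180 degrees each way for a turn. Its arguments: {"type":"object","properties":{"deltas":{"type":"string"}},"required":["deltas"]}

```bash
mkdir -p pics; cat > h.py <<'E'
from rig import arm
import numpy as np,cv2
from scipy.spatial.transform import Rotation as R
def cam(n):
    d=arm.get_image(n); o=d['orientation']; o=np.array(o)
    M=o if o.shape==(3,3) else R.from_euler('xyz',o,degrees=True).as_matrix()
    z=d['z_map']; v,u=np.indices(z.shape)
    P=np.stack([(u-d['cx'])/d['fx']*z,(v-d['cy'])/d['fy']*z,z],-1)@M.T+np.array(d['origin'])
    return d,P
E
python3 - <<'E'
from h import *
for n in('top','scene'):
    d,P=cam(n); print(n,d['origin'],d['orientation'],d['fx']); cv2.imwrite(f'pics/{n}0.png',d['color'][...,::-1]); np.save(n+'P.npy',P)
    print(P[210,280],P[100,280])
print(arm.sense())
E
```

```text
top [0.39306571 0.02828517 0.95498475] [-170.40110713    1.6652709   -88.52601358] 423.0875180904542
[ 0.54678279  0.06679338 -0.00293549] [ 0.81449365  0.07402082 -0.00379493]
scene [ 0.18760282 -0.50456355  0.60662752] [-128.84414199   -1.09527718  -31.37029313] 380.692575088673
[0.58778871 0.13639311 0.00079107] [0.94005552 0.71815745 0.00849225]
{'t': 0.1, 'q': array([ 8.71810045e+01,  1.46500432e+01,  6.13918798e+00, -2.34348167e-02,
       -8.15842001e+01, -1.63064360e+01]), 'qvel': array([ 0.07788105, -0.07050829,  0.26211003,  0.14632972, -0.00467538,
        0.05137111]), 'tau': array([-2.01532363e-03, -3.87604451e+01,  2.38473988e+01,  5.37781477e+00,
       -3.75770673e-03,  5.96370569e-06]), 'position': array([0.18001501, 0.51926712, 0.24449227]), 'eef_rot': array([ 1.79902260e+02, -4.44484786e-03, -1.91288768e+01]), 'force': array([-1.00679797,  0.0412832 , -0.0881892 ]), 'torque': array([-0.02220593, -0.00379476,  0.04558292]), 'gripper_force': 0.0, 'finger_gap': 1.0000516872687364}
```

View pics/top0.png

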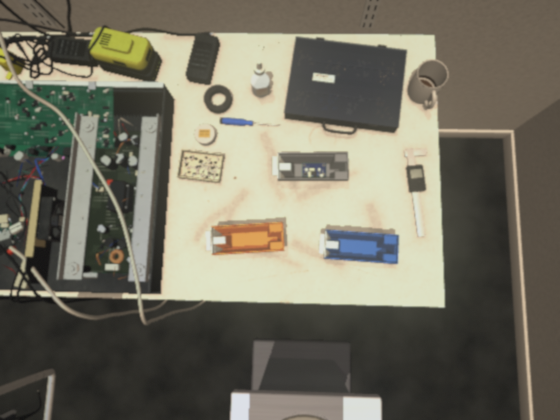

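View pics/scene0.png

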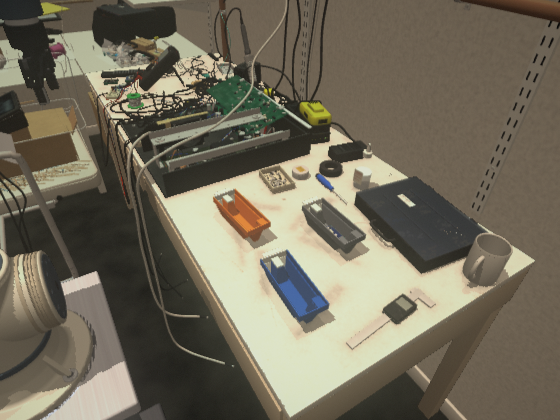

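The top view shows blue at about (360,246), grey at (312,167) and orange at (247,238). All three white ends point left (+y), so blue needs a half turn. Next I'll measure the rims.

```bash
cat >> h.py <<'E'
def rim(P,c,lo=.044,hi=.064,r=.11):
    """rim-level points round c -> extents in principal frame"""
    m=(np.hypot(P[...,0]-c[0],P[...,1]-c[1])<r)&(P[...,2]>lo)&(P[...,2]<hi)
    Q=P[m]; b=cv2.minAreaRect(Q[:,:2].astype(np.float32)); return m,Q,b
E
python3 - <<'E'
from h import *
for n,px in(('top',dict(blue=(360,246),grey=(312,167),orange=(247,238))),('scene',dict(blue=(294,285),grey=(334,225),orange=(242,214)))):
    P=np.load(n+'P.npy')
    for k,(u,v) in px.items():
        c=P[v,u]; m,Q,b=rim(P,c)
        print(n,k,c.round(3),len(Q),'ctr',np.round(b[0],4),'size',np.round(b[1],4),'ang',round(b[2],2),'z p50,95',np.percentile(Q[:,2],[50,95]).round(4), 'desk',np.round(np.median(P[v-30:v+30,u-60:u+60,2][P[v-30:v+30,u-60:u+60,2]<.012]),4))
im=cv2.imread('pics/top0.png')
cv2.imwrite('pics/c1.png',cv2.resize(im[140:275,195:410],None,fx=3.7,fy=3.7,interpolation=cv2.INTER_CUBIC))
E
```

```text
top blue [ 0.468 -0.115  0.002] 648 ctr [ 0.4647 -0.103 ] size [0.1687 0.0621] ang 87.07 z p50,95 [0.0512 0.0551] desk -0.0001
top grey [ 0.646 -0.005  0.011] 650 ctr [0.6385 0.0019] size [0.0625 0.1665] ang 1.16 z p50,95 [0.05   0.0553] desk -0.0002
top orange [0.48  0.14  0.002] 659 ctr [0.4762 0.1408] size [0.0625 0.1678] ang 4.83 z p50,95 [0.0512 0.0555] desk -0.0
scene blue [ 0.483 -0.092  0.007] 1046 ctr [ 0.464  -0.1065] size [0.1687 0.0631] ang 87.09 z p50,95 [0.0497 0.0555] desk 0.0012
scene grey [0.66  0.009 0.015] 782 ctr [ 0.6851 -0.0012] size [0.1579 0.1689] ang 0.48 z p50,95 [0.0498 0.0557] desk 0.0012
scene orange [0.493 0.162 0.008] 606 ctr [0.4749 0.137 ] size [0.0631 0.1696] ang 4.99 z p50,95 [0.05   0.0557] desk 0.0011
```

View pics/c1.png

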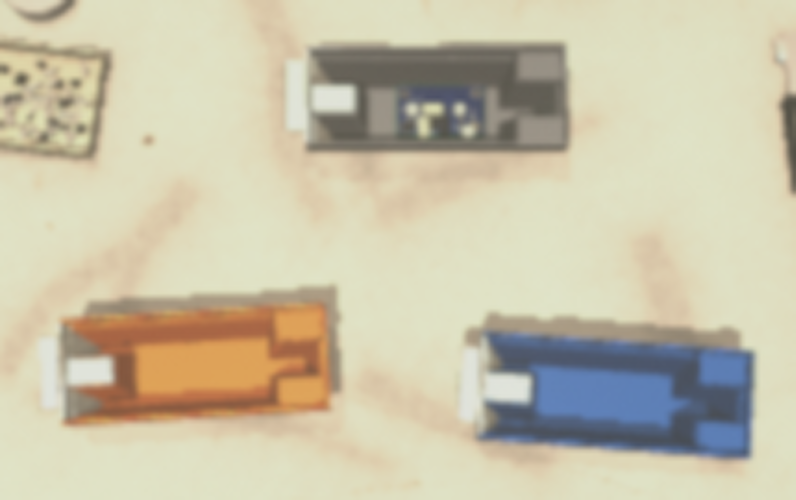

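```bash
cat > mv.py <<'E'
import sys,numpy as np
# from x y z yaw -> to x y z yaw (yaw unwrapped) : normalised row
a=np.array(sys.argv[1:9],float); d=a[4:7]-a[:3]; y=np.radians(a[3]); c,s=np.cos(y),np.sin(y)
print(np.round(np.array([d[0]*c+d[1]*s, d[0]*s-d[1]*c, -d[2]])/.25,4), round(-(a[7]-a[3])/180,4))
E
python3 - <<'E'
from h import *
P=np.load('sceneP.npy'); Q=P.copy(); Q[...,2][P[...,0]>.69]=0
m,q,b=rim(Q,(.6385,0)); print('grey scene',b,len(q))
P=np.load('topP.npy'); 
for n in('topP','sceneP'):
  P=np.load(n+'.npy'); m=(P[...,0]>.69)&(P[...,0]<.8)&(abs(P[...,1])<.12)&(P[...,2]>.01); print('behind grey min x, max z',P[m].min(0),P[m].max(0))
E
python3 mv.py .18 .52 .245 -19.125 .32 .21 .245 -121.125
python3 mv.py .32 .21 .245 -121.125 .4643 -.111 .18 -222.93
```

```text
grey scene ((0.6384192705154419, -0.0016228333115577698), (0.06528201699256897, 0.16860997676849365), 1.094287395477295) 780
behind grey min x, max z [ 0.72375705 -0.11994056  0.01000921] [0.79994299 0.11401171 0.04567206]
behind grey min x, max z [ 0.72289451 -0.11995944  0.01004727] [0.79996921 0.11948803 0.045547  ]
[ 0.9354  0.9881 -0.    ] 0.5667
[ 0.8008 -1.1578  0.26  ] 0.5656
```

>>> send_rows(deltas="0.935 0.988 0 0.5667 1;0.935 0.988 0 0.5667 1;0.935 0.988 0 0.5667 1;0.935 0.988 0 0.5667 1;0.935 0.988 0 0.5667 1;0.935 0.988 0 0.5667 1;0.935 0.988 0 0.5667 1;0.935 0.988 0 0.5667 1;0.935 0.988 0 0.5667 1;0.935 0.988 0 0.5667 1")

```text
t: 1.35
position: [0.3199, 0.2095, 0.2449]
eef_rot: [180.0, -0.0, -121.4]
force: [0.5, -0.1, 0.4]
finger_gap: 1.002
gripper_force: 0.0
```

```bash
python3 -c "
from rig import arm
s=arm.sense();print(s['t'],s['q'].round(2),s['position'],s['eef_rot'])"; python3 mv.py .32 .21 .245 -121.125 .43 -.06 .18 -223.125; python3 mv.py .43 -.06 .18 -223.125 .4643 -.111 .12 -272.93
```

```text
1.35 [ 5.702e+01 -4.830e+00 -1.546e+01 -2.000e-02 -7.941e+01 -8.839e+01] [0.31986084 0.20945567 0.2449413 ] [ 1.79982169e+02 -4.20667973e-02 -1.21374866e+02]
[ 0.6971 -0.9349  0.26  ] 0.5667
[-0.2396 -0.0551  0.24  ] 0.2767
```

The shoulder offset changes the wrist choice: grasp at yaw -92.9, then place at +91.1.

```bash
python3 mv.py .32 .21 .245 -121.13 .45 -.034 .20 -92.93; python3 mv.py .32 .21 .245 -121.13 .464 -.060 .12 -92.93;python3 mv.py .45 -.034 .20 -92.93 .4643 -.111 .12 -92.93; python3 mv.py .45 -.034 .20 -92.93  .4643 -.111 .037 -92.93
```

```text
[ 0.5666 -0.9497  0.18  ] -0.1567
[ 0.6267 -1.0514  0.5   ] -0.1567
[ 0.3047 -0.0729  0.32  ] -0.0
[ 0.3047 -0.0729  0.652 ] -0.0
```

>>> send_rows(deltas="0.5666 -0.9497 0.18 -0.1567 1;0.5666 -0.9497 0.18 -0.1567 1;0.5666 -0.9497 0.18 -0.1567 1;0.5666 -0.9497 0.18 -0.1567 1;0.5666 -0.9497 0.18 -0.1567 1;0.5666 -0.9497 0.18 -0.1567 1;0.5666 -0.9497 0.18 -0.1567 1")

```text
t: 2.22
position: [0.4498, -0.0346, 0.1998]
eef_rot: [179.9, -0.0, -93.0]
force: [-0.5, -0.1, 0.5]
finger_gap: 1.001
gripper_force: 0.0
```

>>> send_rows(deltas="0.3047 -0.0729 0.2 0 1;0.3047 -0.0729 0.32 0 1;0.3047 -0.0729 0.32 0 1;0.3047 -0.0729 0.32 0 1;0.3047 -0.0729 0.32 0 1")

```text
t: 2.85
position: [0.4656, -0.1101, 0.1221]
eef_rot: [-179.8, 0.0, -92.8]
force: [0.3, 0.2, 0.5]
finger_gap: 1.0
gripper_force: 0.0
```

```bash
python3 - <<'E'
from h import *
s=arm.sense();print(s['t'],s['q'].round(2),s['position'],s['eef_rot'])
d,P=cam('scene'); cv2.imwrite('pics/s1.png',cv2.resize(d['color'][150:360,180:440,::-1],None,fx=2.8,fy=2.8))
E
```

```text
2.85 [ 5.530e+00  1.088e+01 -1.732e+01  2.000e-02 -6.160e+01 -8.340e+00] [ 0.46559314 -0.11012141  0.12213289] [-1.79789382e+02  1.34986814e-02 -9.28013657e+01]
```

View pics/s1.png

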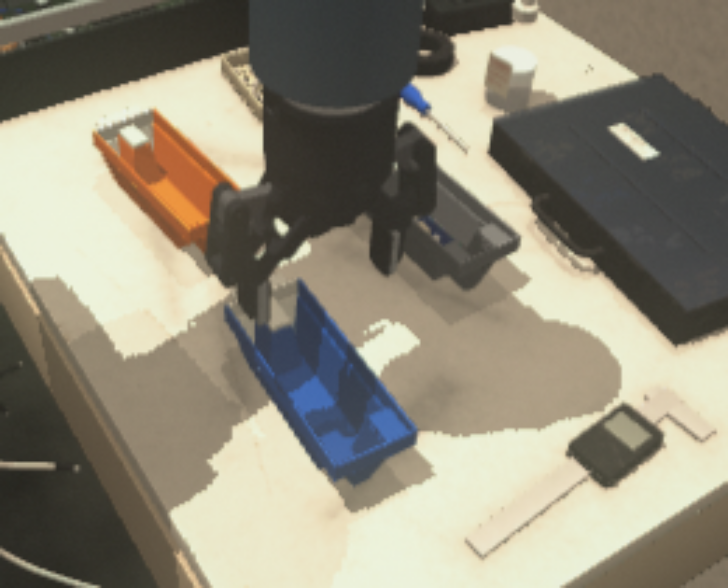

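The open fingers, at crop (255,310) and (385,240), straddle the blue bin's width. I'll descend and close.

>>> send_rows(deltas="0 0 0.15 0 1;0 0 0.28 0 1;0 0 0.332 0 1;0 0 0.332 0 1;0 0 0.332 0 1;0 0 0.332 0 -1;0 0 0.332 0 -1;0 0 0.332 0 -1;0 0 0.332 0 -1;0 0 0.332 0 -1")

```text
t: 4.15
position: [0.4652, -0.1114, 0.0385]
eef_rot: [-179.9, -0.0, -92.9]
force: [-0.4, 0.6, 6.7]
finger_gap: 0.714
gripper_force: 66.1
```

>>> send_rows(deltas="0 0 0 0 -1;0 0 0 0 -1;0 0 0 0 -1")

```text
t: 4.53
position: [0.4652, -0.1114, 0.0385]
eef_rot: [-179.9, -0.0, -92.9]
force: [-1.4, 1.2, 6.9]
finger_gap: 0.712
gripper_force: 66.1
```

>>> send_rows(deltas="0 0 -0.05 0 -1;0 0 -0.15 0 -1;0 0 -0.3 0 -1;0 0 -0.5 0 -1;0 0 -0.572 0 -1;0 0 -0.572 0 -1;0 0 -0.572 0 -1")

```text
t: 5.4
position: [0.4635, -0.1111, 0.1791]
eef_rot: [179.9, 0.0, -92.9]
force: [0.6, -0.6, -2.6]
finger_gap: 0.711
gripper_force: 65.9
```

```bash
python3 mv.py .4643 -.111 .18 -92.93 .55 -.06 .18 8 ; python3 mv.py .55 -.06 .18 8 .6386 -.0059 .18 91.12; python3 - <<'E'
from h import *
s=arm.sense();print(s['t'],s['q'].round(2),s['position'],s['eef_rot'],s['force'],s['finger_gap'])
d,P=cam('scene'); cv2.imwrite('pics/s2.png',cv2.resize(d['color'][100:330,180:440,::-1],None,fx=2.6,fy=2.6))
E
```

```text
[-0.2213 -0.3319 -0.    ] -0.5607
[ 0.3811 -0.165  -0.    ] -0.4618
5.4 [ 5.380e+00  8.260e+00 -1.159e+01 -5.000e-02 -7.027e+01 -8.310e+00] [ 0.46347597 -0.11113547  0.17913642] [ 1.79869111e+02  2.60173191e-02 -9.29435363e+01] [ 0.55408862 -0.62597755 -2.60773133] 0.7110915841636124
```

View pics/s2.png

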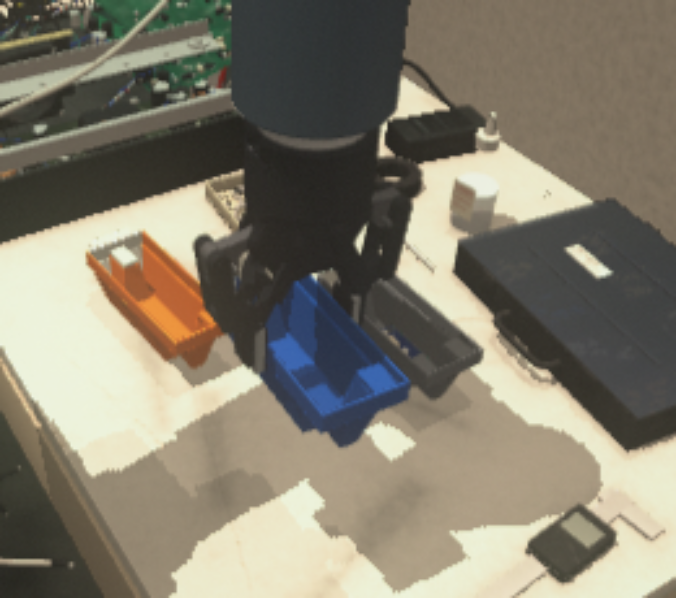

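The bin is held level with its plain end at about (340,400) in the crop. I'll carry and turn it at height.

>>> send_rows(deltas="-0.2213 -0.3319 0 -0.5607 -1;-0.2213 -0.3319 0 -0.5607 -1;-0.2213 -0.3319 0 -0.5607 -1;-0.2213 -0.3319 0 -0.5607 -1;-0.2213 -0.3319 0 -0.5607 -1;-0.2213 -0.3319 0 -0.5607 -1;-0.2213 -0.3319 0 -0.5607 -1;-0.2213 -0.3319 0 -0.5607 -1;-0.2213 -0.3319 0 -0.5607 -1;-0.2213 -0.3319 0 -0.5607 -1")

```text
t: 6.7
position: [0.5494, -0.0603, 0.1786]
eef_rot: [-180.0, 0.2, 8.2]
force: [0.6, 0.1, -2.1]
finger_gap: 0.712
gripper_force: 66.2
```

>>> send_rows(deltas="0.3811 -0.165 0 -0.4618 -1;0.3811 -0.165 0 -0.4618 -1;0.3811 -0.165 0 -0.4618 -1;0.3811 -0.165 0 -0.4618 -1;0.3811 -0.165 0 -0.4618 -1;0.3811 -0.165 0 -0.4618 -1;0.3811 -0.165 0 -0.4618 -1;0.3811 -0.165 0 -0.4618 -1;0.3811 -0.165 0 -0.4618 -1;0.3811 -0.165 0 -0.4618 -1")

```text
t: 7.95
position: [0.6384, -0.0062, 0.1794]
eef_rot: [-179.9, 0.0, 91.0]
force: [0.1, 0.2, -1.4]
finger_gap: 0.709
gripper_force: 66.2
```

```bash
python3 - <<'E'
from h import *
s=arm.sense();print(s['t'],s['q'].round(2),s['position'],s['eef_rot'],s['force'],s['finger_gap'])
C=[]
for n in('top','scene'):
    d,P=cam(n); np.save(n+'1.npy',P); np.save(n+'c1.npy',d['color'])
    c=d['color'].astype(int)
    near=(abs(P[...,0]-.64)<.06)&(abs(P[...,1])<.13)
    bl=near&(c[...,2]>c[...,0]*1.5)&(c[...,2]>c[...,1]*1.3)&(P[...,2]>.1)
    Q=P[bl]; t=np.percentile(Q[:,2],98); S=Q[Q[:,2]>t-.016]
    print(n,len(Q),'rim z',t,Q.min(0),Q.max(0),cv2.minAreaRect(S[:,:2].astype(np.float32)))
    im=d['color'][:,:,::-1]; im=im[110:230,200:420] if n=='top' else im[90:300,200:440]
    C.append(cv2.resize(im,(390,int(390*im.shape[0]/im.shape[1])),interpolation=cv2.INTER_CUBIC))
h=max(i.shape[0] for i in C)
cv2.imwrite('pics/s3.png',np.hstack([cv2.copyMakeBorder(i,0,h-i.shape[0],0,0,0) for i in C]))
E
```

```text
7.95 [ 1.3430e+01  2.6110e+01  1.3380e+01 -1.0000e-02 -7.7360e+01  1.6753e+02] [ 0.63840305 -0.00623349  0.17935157] [-1.79906880e+02  1.28850604e-02  9.09629560e+01] [ 0.11858924  0.22933546 -1.43782246] 0.708785818028536
top 947 rim z 0.19600132878013038 [ 0.60278624 -0.07749327  0.13813606] [0.66997392 0.07074676 0.29937764] ((0.6357460618019104, -0.004025600850582123), (0.06535947322845459, 0.14835627377033234), 1.230111837387085)
scene 913 rim z 0.19583230340564037 [ 0.60466741 -0.08505598  0.14374815] [0.67039562 0.07164299 0.23708317] ((0.6375367641448975, -0.006163060665130615), (0.0634874477982521, 0.15653511881828308), 1.225037693977356)
```

View pics/s3.png

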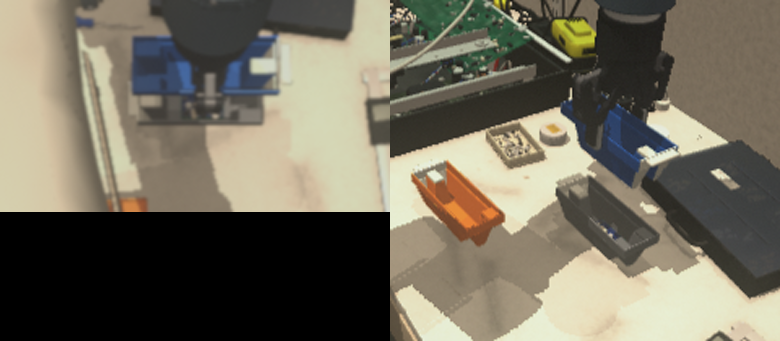

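The blue bin hangs white end right (-y), above the grey bin's plain end. I'll compare its end extents with the grey bin's in each camera.

```bash
python3 - <<'E'
import numpy as np
for n in('top','scene'):
    for f,lo,hi in((n+'P.npy',.044,.06),(n+'1.npy',.184,.204)):
        P=np.load(f); m=(P[...,0]>.59)&(P[...,0]<.685)&(abs(P[...,1])<.125)&(P[...,2]>lo)&(P[...,2]<hi); Q=P[m]
        e=np.percentile(Q[:,1],[.3,99.7]); t=Q[Q[:,1]>.045] ; b=Q[Q[:,1]<-.05]
        print(f,Q[:,1].min().round(4),Q[:,1].max().round(4),e.round(4),'x +y end',np.percentile(t[:,0],[1,99]).round(4),'x -y end',np.percentile(b[:,0],[1,99]).round(4))
E
```

```text
topP.npy -0.0818 0.0854 [-0.0804  0.0853] x +y end [0.6072 0.668 ] x -y end [0.6095 0.6703]
top1.npy -0.093 0.0743 [-0.0927  0.0742] x +y end [0.6064 0.6676] x -y end [0.6086 0.6698]
sceneP.npy -0.0862 0.083 [-0.0856  0.0821] x +y end [0.6059 0.6681] x -y end [0.6082 0.6705]
scene1.npy -0.0974 0.0716 [-0.0967  0.0706] x +y end [0.6045 0.6678] x -y end [0.6077 0.67  ]
```

>>> send_rows(deltas="-0.003 0.0024 0.1 0 -1;-0.003 0.0024 0.2 0 -1;-0.003 0.0024 0.28 0 -1;-0.003 0.0024 0.33 0 -1;-0.003 0.0024 0.36 0 -1;-0.003 0.0024 0.36 0 -1;-0.003 0.0024 0.36 0 -1")

```text
t: 8.93
position: [0.6399, -0.0069, 0.0912]
eef_rot: [179.9, -0.0, 91.1]
force: [-0.4, -1.1, -1.3]
finger_gap: 0.715
gripper_force: 66.3
```

>>> send_rows(deltas="0 0 0.008 0 -1;0 0 0.008 0 -1;0 0 0.016 0 -1;0 0 0.016 0 -1;0 0 0.016 0 -1")

```text
t: 9.55
position: [0.6393, -0.0069, 0.0863]
eef_rot: [-180.0, 0.0, 91.1]
force: [-1.1, 0.0, -1.8]
finger_gap: 0.714
gripper_force: 66.3
```

Not yet in contact; I'll go on in small steps.

>>> send_rows(deltas="0 0 0.004 0 -1;0 0 0.008 0 -1;0 0 0.008 0 -1;0 0 0.008 0 -1")

```text
t: 10.05
position: [0.6394, -0.0069, 0.0846]
eef_rot: [180.0, 0.0, 91.1]
force: [-0.7, -0.1, 1.1]
finger_gap: 0.717
gripper_force: 66.4
```

>>> send_rows(deltas="0 0 0.003 0 -1;0 0 0.003 0 -1;0 0 0.003 0 -1")

```text
t: 10.42
position: [0.6394, -0.0069, 0.0845]
eef_rot: [180.0, 0.0, 91.1]
force: [-3.1, 0.3, 6.2]
finger_gap: 0.715
gripper_force: 67.1
```

```bash
python3 - <<'E'
from h import *
C=[]
for n in('top','scene'):
    d,P=cam(n); 
    for lo,hi in((.09,.11),(.04,.062)):
        m=(P[...,0]>.59)&(P[...,0]<.685)&(abs(P[...,1])<.125)&(P[...,2]>lo)&(P[...,2]<hi); Q=P[m]
        for g in(Q[Q[:,1]>.05],Q[Q[:,1]<-.06]): print(n,lo,len(g),g.min(0).round(4),g.max(0).round(4))
d=d['color'][140:280,270:400,::-1]; cv2.imwrite('pics/s4.png',cv2.resize(d,None,fx=4,fy=4,interpolation=cv2.INTER_CUBIC))
E
```

```text
top 0.09 223 [0.6068 0.0502 0.09  ] [0.6695 0.0745 0.1032]
top 0.09 257 [ 0.6097 -0.0931  0.09  ] [ 0.6717 -0.0602  0.1026]
top 0.04 134 [0.6065 0.0511 0.0402] [0.6584 0.0855 0.0618]
top 0.04 92 [ 0.6091 -0.0819  0.0406] [ 0.6638 -0.06    0.0617]
scene 0.09 48 [0.6054 0.0503 0.0902] [0.6681 0.0703 0.1021]
scene 0.09 265 [ 0.6082 -0.0974  0.0901] [ 0.6725 -0.0601  0.1029]
scene 0.04 100 [0.6055 0.05   0.04  ] [0.6344 0.0838 0.0572]
scene 0.04 277 [ 0.608  -0.0857  0.0402] [ 0.6705 -0.0601  0.0618]
```

View pics/s4.png

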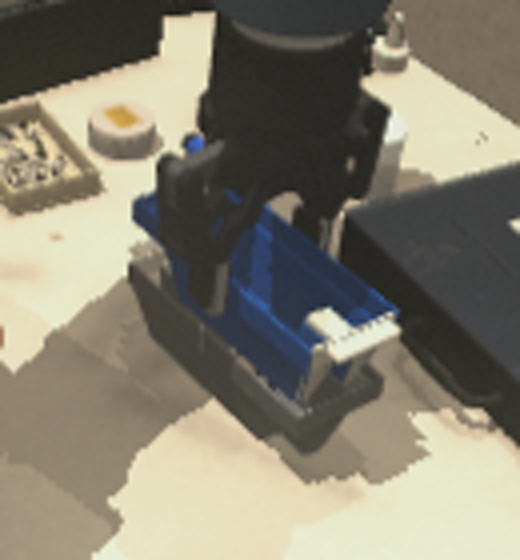

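The blue bin sits in the grey rim with its own rim at about 0.10 m, as it should be on the lugs. Its white end is at crop (355,335), over the grey plain end. Now I'll open and retreat.

>>> send_rows(deltas="0 0 0 0 1;0 0 0 0 1;0 0 0 0 1;0 0 0 0 1;0 0 0 0 1;0 0 0 0 1")

```text
t: 11.28
position: [0.6393, -0.0069, 0.0835]
eef_rot: [-180.0, -0.0, 91.1]
force: [-0.8, 0.0, -0.6]
finger_gap: 0.995
gripper_force: 0.0
```

>>> send_rows(deltas="0 0 -0.03 0 1;0 0 -0.1 0 1;0 0 -0.25 0 1;0 0 -0.45 0 1;-0.3 -0.4 -0.6 0 1;-0.6 -0.8 -0.6 0 1;-0.6 -0.8 -0.6 0 1;-0.6 -0.8 -0.6 0 1;-0.6 -0.8 -0.6 0 1")

```text
t: 12.4
position: [0.4383, -0.1362, 0.2344]
eef_rot: [179.6, 1.8, 89.3]
force: [0.6, 0.1, -0.5]
finger_gap: 1.001
gripper_force: 0.0
```

```bash
python3 - <<'E'
from h import *
s=arm.sense();print(s['t'],s['position'],s['force'])
for n in('top','scene'):
    d,P=cam(n); 
    for lo,hi in((.09,.11),(.044,.062)):
        m=(P[...,0]>.59)&(P[...,0]<.685)&(abs(P[...,1])<.125)&(P[...,2]>lo)&(P[...,2]<hi); Q=P[m]
        for g in(Q[Q[:,1]>.05],Q[Q[:,1]<-.06]): print(n,lo,len(g),g.min(0).round(4),g.max(0).round(4),np.percentile(g[:,2],90).round(4))
c=d['color'][100:320,190:470,::-1]; cv2.imwrite('pics/s5.png',cv2.resize(c,None,fx=2.6,fy=2.6,interpolation=cv2.INTER_CUBIC))
E
```

```text
12.4 [ 0.43828173 -0.13615976  0.23438418] [ 0.62485575  0.11380621 -0.4852748 ]
top 0.09 220 [0.6072 0.0503 0.0901] [0.6698 0.0747 0.1015] 0.0998
top 0.09 262 [ 0.6097 -0.0933  0.09  ] [ 0.6718 -0.0601  0.103 ] 0.1008
top 0.044 128 [0.6065 0.0511 0.0461] [0.6582 0.0855 0.0614] 0.0559
top 0.044 79 [ 0.6092 -0.0815  0.0441] [ 0.6638 -0.06    0.0616] 0.0595
scene 0.09 66 [0.6063 0.0508 0.0901] [0.6688 0.072  0.1021] 0.1008
scene 0.09 269 [ 0.6081 -0.0979  0.09  ] [ 0.6715 -0.0602  0.1029] 0.1014
scene 0.044 78 [0.6052 0.0507 0.0441] [0.6333 0.0815 0.0572] 0.0553
scene 0.044 235 [ 0.6077 -0.0862  0.0443] [ 0.671  -0.0602  0.0619] 0.056
```

View pics/s5.png

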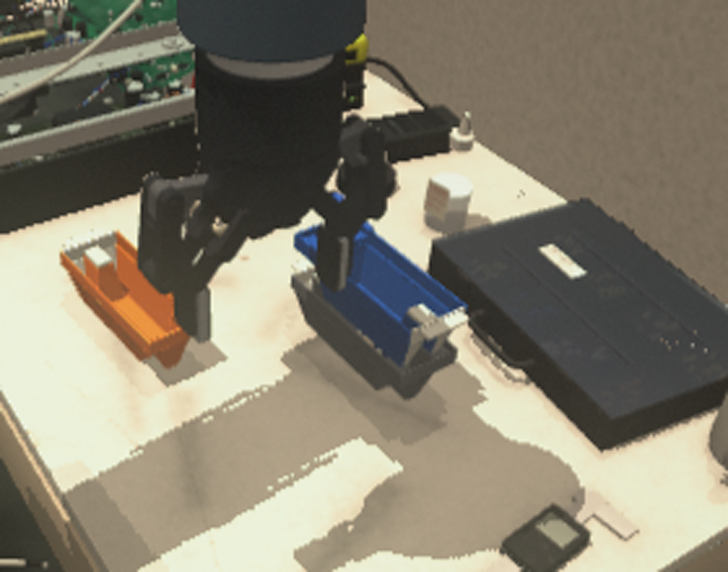

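The blue bin sits level, with its rim at about 0.100 m at both ends. Its white end (430,325) is over the grey plain end, and the grey and orange bins haven't moved. The arm is clear, so I'll let it settle and hand in.

>>> send_rows(deltas="0 0 0 0 1;0 0 0 0 1;0 0 0 0 1;0 0 0 0 1")

```text
t: 13.0
position: [0.4407, -0.135, 0.2323]
eef_rot: [179.8, 1.8, 89.4]
force: [0.0, -0.6, -1.4]
finger_gap: 0.995
gripper_force: 0.0
```

```bash
python3 -c "
from rig import arm
print(arm.sense()['t'],arm.sense()['qvel'].round(2)); print(arm.sign_off())"
```

```text
13.0 [ 0.01 -0.29 -0.14  0.06  0.01  0.11]
the job is handed in; nothing more can be done
None
```

The job is handed in at 13.0 s: the blue bin is turned end for end and sits level on the grey bin's lugs, white end over the grey plain end, with the gripper released and clear; no verdict was returned.

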